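# Hold a ball sample in the Helmholtz coil

## Task

The ball lying loose in the shallow pocket of the long-handled white tray is next to be measured in the Helmholtz coil, and the open case of ball magnets beside it would spoil the reading: first press the case's lid down until it snaps shut past its catch. Then lift the tray by its handle, carry it without letting the ball out of its pocket, and hold it level with the ball in the middle of the space between the two coils, the tray not touching them. Finish while still holding it there for the reading, and leave the other things on the bench alone.

Things in the scene. Friction and masses are not known exactly. Their poses are not given: they have to be found in the camera images.
- case: sample case, grey painted steel, fixed: a box 150 (x) x 210 (y) x 50 mm high with 4 mm walls, dark ball magnets in foam inside, and a hinged lid 20 mm deep of the same outline (shut, the whole is 70 mm high). Origin: centre of the underside, on the bench; x from its front (robot side) to the hinge at its back, y along the hinge
- case_hinge (a point): middle of the hinge line of the lid, on the back edge of the box, 50 mm above the bench, 75 mm behind the case's centre; the hinge turns about the case's y axis
- case_lid (a joint): lid angle, rad: 0 fully shut, grows as the front edge rises; starts at 0.5 to 0.95. A stiff hinge keeps the lid where it is left; 1 to 2 N at the front edge moves it. From 0.08 down a sprung roller catch at the front resists: 5 to 9 N at the front edge presses past it, and below 0.03 it pulls the lid home to 0 and keeps it
- case_lid_press (a point): a good point to press: on the lid's flat top, midway along y, 20 mm behind its front edge. It lies 130 mm from the hinge line along the lid and 20 mm above the lid's lower rim plane, which holds the hinge line. Axes of the lid: z out of the top face, x from front edge to hinge
- tray: white polymer sample tray, 95 g, flat on the bench: a pan 56 (x) x 46 (y) x 8 mm high; a neck 14 mm wide, 8 mm high runs along -x to the handle, a block 18 mm wide (y), 22 mm high, 92 mm long, from 139 to 231 mm behind the pan's centre. Origin: centre of the pan's underside (all undersides in one plane); x from handle to pan, z up
- tray_pocket (a point): centre of the floor of the round pocket in the pan's top: pocket 28 mm wide and 3 mm deep, floor 5 mm above the tray's underside
- tray_grip (a point): middle of the tray's handle, 185 mm from the pocket's centre along the tray's -x and 11 mm above the tray's underside; width to grip, along the tray's y, 18 mm. Gripped here or up to 25 mm farther back, the gripper stays clear of the coils when the ball is in their middle
- ball_center (a point): centre of the loose dark grey magnet ball, diameter 25 mm, 31 g; at rest its centre is 12.5 mm above the pocket's floor, and it can roll about 6 mm each way inside the pocket
- coil: Helmholtz coil pair, fixed: two upright copper-wound black rings on a base 170 (x) x 140 (y) x 12 mm. Origin: centre of the base's underside; y is the rings' common axis. Rings: outside 208, inside 152 mm in diameter, 18 mm thick, inner faces at y = -36 and +36 mm, tops 239 mm above the bench. The gap is open above and at both x ends; low bars at x = -64, +64 mm, tops 75 mm high
- coil_center (a point): the middle of the space between the coils, on their axis, 135 mm above the bench, above the base's centre
- bin: bystander: open blue plastic bin 80 x 80 x 50 mm high with ring magnets in it; origin at the centre of its underside
- jar: bystander: white jar with a black cap, 56 mm in diameter, 65 mm high; origin at the centre of its underside
- caliper: bystander: steel caliper 230 mm long, lying along its x; origin at the middle of its underside

How it is judged:
By the outcome, as a careful person would: the job done as asked, in the order asked, and still so for the second after the job is handed in, while the arm keeps its last pose, push and grip.
It also fails if it takes over 72 s, if anything falls off the work surface, if the arm or the gripper's body presses on something with over 40 N, if the wrist force passes 120 N, or if a joint passes its speed limit or range.

## Robot

A 6-joint arm with a two-finger parallel gripper is mounted at the origin on the work surface. World frame = base frame: x ahead of the robot, y to its left, z up, the work surface at z = 0. Lengths are in m, angles in rad, forces in N, time in s.
With the tool pointing down it reaches from about 0.25 to 0.775 m from the base axis. Payload 4 kg.
Tool frame: the origin (TCP) lies at the very end of the fingers, on their centre line; the grasp point (between the pads) lies 19 mm behind it (robot.tcp_to_grasp is the distance from the TCP to the grasp point, in m); z points along the fingers, y is the line along which they close (so a half turn about z gives the same grasp; the last joint's range is limited). The gripper opens to 94 mm and grips with 3 to 60 N. Pads are 16 mm wide; open, the fingers measure 119 mm over their backs; the gripper's body (75 mm by 177 mm) begins 78 mm behind the grasp point.
Start: joints at [1.054, 0.087, 1.371, -0, 1.684, -0.103], TCP at [0.221, 0.504, 0.206] pointing down, gripper open.
Joint ranges: [-3.1, 3.1], [-0.76, 2.03], [0.27, 2.55], [-1.08, 4.22], [0.17, 2.65], [-2.57, 2.57]. Speed limits (rad/s): [2.79, 2.79, 3.14, 3.14, 3.14, 3.14].

## Interface

Orientations are given as [roll, pitch, yaw] about the fixed x, y, z axes, in that order (R = Rz(yaw) Ry(pitch) Rx(roll)).
In Python, from bench import robot gives the robot as it stands.
- The arm moves only by the shell command python3 nudge.py 'ROWS'. ROWS is rows parted by semicolons, their numbers by spaces, 1 to 20 of them, each of 5 numbers: the finger opening in m, then dx, dy, dz in m, then a turn about the tool's z in rad; each row shifts and turns the commanded pose from where the row before left it, along the tool's axes as they then stand; what a row does not reach is not made up. A row lasts 1/12 s, in which the tool goes at most 0.0417 m and 0.125 rad, less where a joint would pass 70% of its speed; a pose out of reach is approached as far as the arm can. The fingers move at their own pace and stop on an object; the grip force is fixed at half the most. Time passes only in rows, so rows that do not move let the fingers close. It prints the time, the measured TCP pose, the force, the opening and the grip force at its end.
- robot.get_obs(): the state, without advancing time (a new reading comes with each control period).
- robot.snapshot(name): name is "scene" or "top" or "wrist"; returns a dict with "color" (480x640x3 uint8, blue, green, red), "fx", "fy", "cx", "cy" (pixels), "k1" (the pictures are not rectified: a ray, as slopes to the right and down, at radius r is drawn at 1 + k1 r^2 times it, then the intrinsics apply), "extrinsics" (4x4, takes a point from world to camera coordinates). Camera axes: x right, y down, z forward; pixel columns grow to the right and rows downward; lengths in m; the calibration is good to about 2 mm. A picture is of the moment at which its call begins. There is no depth.
- robot.close_job(): hands the job in; it is judged then, once.
The state is a dict: "time": time; "joint_positions": joint angles; "qvel": joint speeds; "joint_torque": joint torques, N m; "tool_pos": TCP position; "ee_rot": TCP orientation; "wrist_force": force on the tool from outside, world axes, zero at the start; "wrist_torque": the same for the moment, N m; "width": finger opening in m; "finger_force": force on a finger pad.
Only numpy, scipy, OpenCV 4.12 (cv2) and the standard library are available. Lean on these libraries where they do the work, as an engineer would, in place of code of your own. Each camera call takes 0.05 s, during which the arm holds its last target. There are 200 camera calls.

## Working session

There is one attempt and no reset: what is moved stays moved. The work goes in short steps, Python scripts to look and compute and a shell command to move; the robot and the scene stay as the last step left them, time stands still between calls to the robot, and variables do not carry over. Pictures are saved under pics/ and viewed, at most 10 in all, crops included, and the job is handed in when it is done.

```bash
ls; mkdir -p pics; python3 - <<'E'
from bench import robot
import cv2
for n in("scene","top"):
    s=robot.snapshot(n); cv2.imwrite(f"pics/{n}0.png",s["color"]); print(n,s["fx"],s["fy"],s["cx"],s["cy"],s["k1"],s["extrinsics"])
o=robot.get_obs(); print(o)
E
```

```text
bench.py
nudge.py
pics
scene 583.3114811346219 583.3114811346219 318.3032047900657 237.08662264074687 -0.01821957117238232 [[-0.19782772  0.98023398  0.00235206  0.13064721]
 [ 0.84242434  0.17124127 -0.5108793  -0.42852416]
 [-0.50118402 -0.09908465 -0.85964924  1.66532148]
 [ 0.          0.          0.          1.        ]]
top 547.4294440501006 547.4294440501006 313.87879979300135 231.84229446137263 -0.17356115554721688 [[-0.01821342 -0.99967051 -0.01808718  0.01907018]
 [-0.98423742  0.02110917 -0.17558786  0.57263926]
 [ 0.17591181  0.01460402 -0.9842976   1.27516782]
 [ 0.          0.          0.          1.        ]]
{'time': 0.1, 'joint_positions': array([ 1.05388126e+00,  8.79135565e-02,  1.37207910e+00, -1.66094222e-05,
        1.68361726e+00, -1.03103198e-01]), 'qvel': array([ 0.00018007, -0.00067912, -0.00296613,  0.001662  ,  0.00142394,
       -0.00032196]), 'joint_torque': array([ 3.79806253e-03, -3.41250980e+01, -3.03301406e+01,  7.21081230e-02,
        3.03708413e-02, -8.51996720e-05]), 'tool_pos': array([0.22092266, 0.50314154, 0.20441568]), 'ee_rot': array([-3.13958440e+00, -1.91198393e-04,  2.72777874e+00]), 'wrist_force': array([ 0.54523538, -0.38727502,  0.28333168]), 'wrist_torque': array([-0.02462691,  0.01054485,  0.0322519 ]), 'finger_force': 0.0, 'width': 0.09407214309948495}
```
View pics/scene0.png

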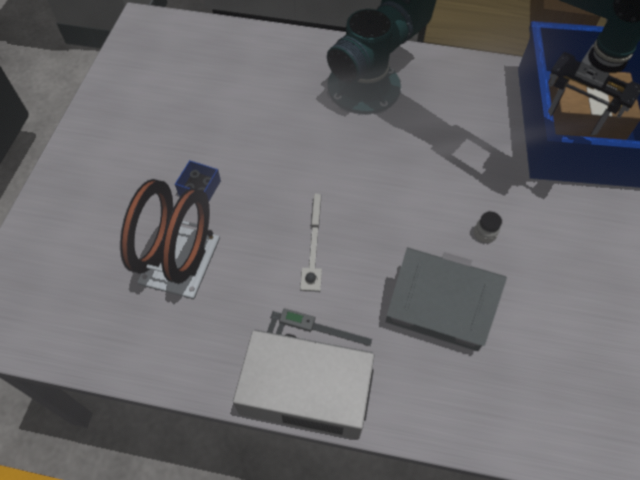

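View pics/top0.png

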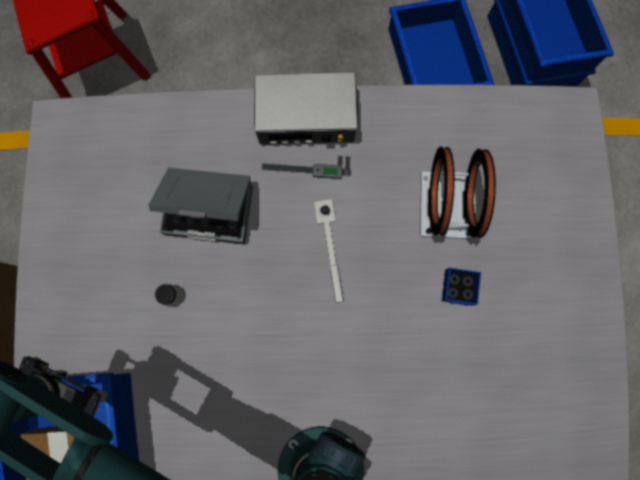

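The scene view shows the lid's grey top around (445,295), the ball and pan at (311,279), the handle at (316,210), and the coil at (165,235). In the top view the case is at (200,205) with its lid raised, the pan at (325,210), the handle end at (339,300) and the coil at (457,195). Next I'll zoom in for corners and mask the tray.

```bash
cat > h.py <<'E'
import numpy as np, cv2
from bench import robot
def ray(s,u,v):
    K=np.array([[s["fx"],0,s["cx"]],[0,s["fy"],s["cy"]],[0,0,1]])
    p=cv2.undistortPoints(np.array([[[u,v]]],float),K,np.array([s["k1"],0,0,0]))[0,0]
    E=np.array(s["extrinsics"]); R=E[:3,:3]; o=-R.T@E[:3,3]; d=R.T@np.array([p[0],p[1],1]); return o,d/np.linalg.norm(d)
def plane(s,u,v,z):
    o,d=ray(s,u,v); return o+d*(z-o[2])/d[2]
def tri(*sp):  # (s,u,v),... -> point, residual
    A=np.zeros((3,3));b=np.zeros(3);L=[]
    for s,u,v in sp:
        o,d=ray(s,u,v);P=np.eye(3)-np.outer(d,d);A+=P;b+=P@o;L.append((o,P))
    x=np.linalg.solve(A,b); return x,max(np.linalg.norm(P@(x-o)) for o,P in L)
def project(s,p):
    K=np.array([[s["fx"],0,s["cx"]],[0,s["fy"],s["cy"]],[0,0,1]]);E=np.array(s["extrinsics"])
    return cv2.projectPoints(np.array(p,float).reshape(-1,3),cv2.Rodrigues(E[:3,:3])[0],E[:3,3],K,np.array([s["k1"],0,0,0]))[0][:,0]
E
python3 - <<'E'
from h import *
np.set_printoptions(precision=4,suppress=True)
S=robot.snapshot("scene");T=robot.snapshot("top")
def tile(s,x0,y0,w,h): return cv2.resize(s["color"][y0:y0+h,x0:x0+w],None,fx=3,fy=3,interpolation=cv2.INTER_CUBIC)
im=np.vstack([np.hstack([tile(T,145,160,130,95),tile(S,385,240,130,115)[:285]]),np.hstack([tile(T,405,142,130,100),tile(S,105,170,130,100)])])
im=np.vstack([np.hstack([tile(T,145,160,130,95),tile(S,380,242,130,95)]),im[285:]])
cv2.imwrite("pics/c1.png",im)
for n,s,(x0,y0,x1,y1) in(("T",T,(305,195,355,308)),("S",S,(293,188,332,297))):
    c=s["color"][y0:y1,x0:x1];g=c.min(2)
    m=(g>150).astype(np.uint8)
    print(n,np.percentile(g,[5,50,90,99]))
    for th in(150,165,180,195):
        m=(g>th).astype(np.uint8);k,l,st,ce=cv2.connectedComponentsWithStats(m); 
        print(th,[(st[i].tolist(),ce[i].round(1)) for i in range(1,k) if st[i][4]>30])
    dk=(c.max(2)<75).astype(np.uint8);k,l,st,ce=cv2.connectedComponentsWithStats(dk)
    print("dark",[(st[i]+[x0,y0,0,0,0],ce[i]+[x0,y0]) for i in range(1,k) if st[i][4]>8])
E
```

```text
T [121.45 126.   155.   171.  ]
150 [([10, 5, 27, 101, 623], array([24.1, 47.3]))]
165 [([13, 19, 16, 50, 171], array([23. , 40.2])), ([27, 72, 9, 34, 113], array([30.9, 88.8]))]
180 []
195 []
dark [(array([321, 206,   8,   8,  54]), array([324.7037, 209.7407]))]
S [116. 131. 151. 156.]
150 [([20, 7, 6, 28, 95], array([22.9, 21.3])), ([8, 41, 20, 60, 344], array([18.9, 78. ]))]
165 []
180 []
195 []
dark [(array([306, 274,   9,   9,  66]), array([310.0303, 277.9394]))]
```

View pics/c1.png

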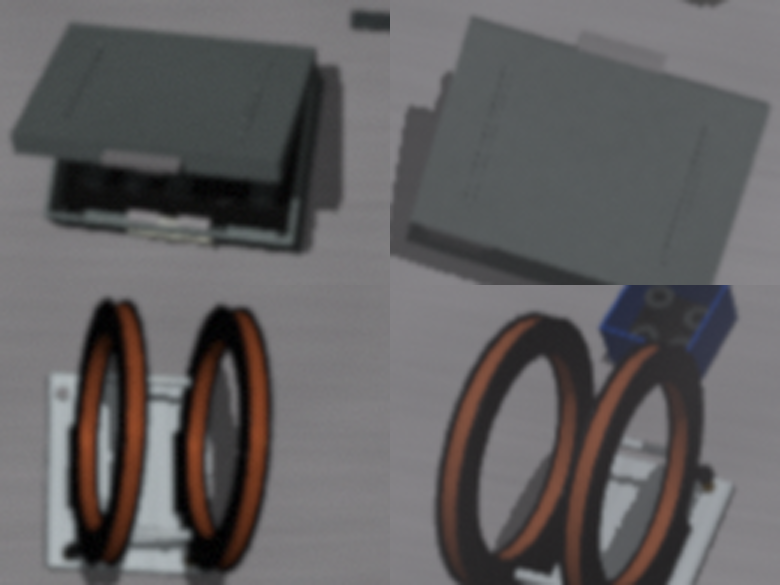

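The crops show the lid's top corners clearly in both views. In the top crop the box's front rim runs from about (161,233) to (245,242) and the coil base's left corners are at (421,172) and (421,236).

```bash
python3 - <<'E'
from h import *
np.set_printoptions(precision=4,suppress=True)
S=robot.snapshot("scene");T=robot.snapshot("top")
# lid corners: scene approx poly of lid top
g=cv2.GaussianBlur(S["color"],(3,3),0); hsv=cv2.cvtColor(g,cv2.COLOR_BGR2HSV)
print("lid px",g[295,445],"bench",g[230,420],"T lid",T["color"][190,205],"T bench",T["color"][260,205])
def quad(s,pt,tol=14):
    c=cv2.GaussianBlur(s["color"],(3,3),0); m=np.zeros((482,642),np.uint8)
    cv2.floodFill(c,m,pt,0,(tol,)*3,(tol,)*3,cv2.FLOODFILL_FIXED_RANGE|cv2.FLOODFILL_MASK_ONLY|(255<<8))
    k=cv2.morphologyEx(m[1:-1,1:-1],cv2.MORPH_OPEN,np.ones((5,5)))
    ct=max(cv2.findContours(k,0,2)[0],key=cv2.contourArea); h=cv2.convexHull(ct)
    for e in np.arange(.01,.1,.005):
        q=cv2.approxPolyDP(h,e*cv2.arcLength(h,True),True)
        if len(q)<=4: break
    return q[:,0],cv2.contourArea(ct)
print("S quad",quad(S,(445,295)));print("T quad",quad(T,(205,190)))
for n,a,b in(("FL",(149.7,204.3),(506.7,276.3)),("FR",(240,213.5),(407.3,247.7)),("BR",(250,176.7),(386.7,316))):
    print(n,*tri((T,*a),(S,*b)))
print("rim z.05",plane(T,161,232.7,.05),plane(T,245,241.5,.05))
# ball
print("ball",*tri((T,324.7,209.7),(S,310.0,277.9)))
# tray handle ends: top mask
def tray(s,x0,y0,x1,y1,th):
    c=s["color"][y0:y1,x0:x1];m=(c.min(2)>th).astype(np.uint8)
    k,l,st,ce=cv2.connectedComponentsWithStats(m);i=1+np.argmax(st[1:,4]);p=np.argwhere(l==i)[:,::-1]+[x0,y0]
    return p
pT=tray(T,305,195,355,308,142);pS=tray(S,293,188,332,297,140)
for n,p in(("T",pT),("S",pS)):
    r=cv2.minAreaRect(p.astype(np.float32)); print(n,len(p),r, "first row",p[p[:,1]==p[:,1].min()].mean(0),"last",p[p[:,1]==p[:,1].max()].mean(0))
    for y in range(p[:,1].min(),p[:,1].max()+1,6): q=p[p[:,1]==y][:,0]; print(y,q.min(),q.max(),end=' | ')
    print()
# coil orange
for n,s,(x0,y0,x1,y1) in(("T",T,(405,135,510,250)),("S",S,(105,170,225,300))):
    h=cv2.cvtColor(s["color"],cv2.COLOR_BGR2HSV)[y0:y1,x0:x1];v=s["color"][y0:y1,x0:x1].max(2)
    m=((h[...,0]<16)&(h[...,1]>90)&(v>60)).astype(np.uint8)
    k,l,st,ce=cv2.connectedComponentsWithStats(m); print(n,"or",[(st[i][:4]+[x0,y0,0,0],st[i][4]) for i in range(1,k) if st[i][4]>30])
    m=(v<60).astype(np.uint8)|m
    k,l,st,ce=cv2.connectedComponentsWithStats(m); print(n,"ring",[(st[i][:4]+[x0,y0,0,0],st[i][4]) for i in range(1,k) if st[i][4]>30])
print("base corners",plane(T,421.3,172,.012),plane(T,421.3,236,.012))
E
```

```text
lid px [92 91 87] bench [135 131 133] T lid [76 76 71] T bench [129 127 128]
S quad (array([[407, 249],
       [504, 276],
       [483, 344],
       [379, 325]], dtype=int32), 7677.5)
T quad (array([[168, 169],
       [247, 176],
       [236, 218],
       [151, 210]], dtype=int32), 3526.5)
FL [0.6246 0.3799 0.1638] 6.750814901199775e-05
FR [0.5981 0.1731 0.1624] 0.002137648547452355
BR [0.7125 0.1606 0.0613] 0.0017828070796622048
rim z.05 [0.579  0.3854 0.05  ] [0.5528 0.1754 0.05  ]
ball [ 0.6349 -0.0222  0.0176] 0.002333949241828917
T 737 ((332.1366271972656, 250.02389526367188), (102.59322357177734, 18.7984561920166), 78.11134338378906) first row [329.5 199. ] last [338. 301.]
199 328 331 | 205 314 332 | 211 316 333 | 217 316 334 | 223 324 328 | 229 325 330 | 235 326 330 | 241 327 331 | 247 328 332 | 253 329 333 | 259 330 334 | 265 331 335 | 271 332 336 | 277 333 337 | 283 334 338 | 289 334 339 | 295 335 340 | 301 337 339 | 
S 502 ((312.4382019042969, 258.30291748046875), (19.78769874572754, 60.973724365234375), 4.39870548248291) first row [315. 228.] last [317.5 289. ]
228 314 316 | 234 312 317 | 240 312 316 | 246 311 315 | 252 311 315 | 258 309 315 | 264 310 314 | 270 302 321 | 276 302 321 | 282 301 320 | 288 301 320 | 
T or [(array([443, 149,  11,  80]), np.int32(431)), (array([483, 152,  12,  79]), np.int32(414)), (array([431, 164,   9,  58]), np.int32(284)), (array([467, 167,   9,  58]), np.int32(288))]
T ring [(array([427, 147,  28,  90]), np.int32(1560)), (array([463, 149,  32,  92]), np.int32(1906))]
S or [(array([123, 181,  30,  76]), np.int32(365)), (array([164, 191,  29,  80]), np.int32(386)), (array([142, 207,  25,  54]), np.int32(260)), (array([180, 219,  23,  52]), np.int32(261))]
S ring [(array([121, 173,  91, 110]), np.int32(4302))]
base corners [ 0.7294 -0.2693  0.012 ] [ 0.5635 -0.2599  0.012 ]
```

Measured: the ball centre is at (0.635, -0.022, 0.0176), and its height agrees with the 0.0175 expected. The case front mid is at (0.566, 0.280) with yaw -0.124 and the lid at about 0.69 rad, giving a lid radius of 0.154 against 0.151. I'll close the fingers and go above the press point.

```bash
python3 nudge.py '0 -.036 -.0037 0 0;0 -.036 -.0037 0 0;0 -.036 -.0037 0 0;0 -.036 -.0037 0 0;0 -.036 -.0037 0 0;0 -.036 -.0037 0 0;0 -.036 -.0037 0 0;0 -.036 -.0037 0 0;0 -.036 -.0037 0 0;0 -.036 -.0037 0 0;0 -.036 -.0037 0 0;0 -.036 -.0037 0 0;0 -.034 -.0037 0 0;0 0 0 0 0;0 0 0 0 0;0 0 0 0 0'
cat >> h.py <<'E'
def rel(p):  # tool-axis shift from measured pose to world point
    o=robot.get_obs(); y=o["ee_rot"][2]; d=np.array(p)-o["tool_pos"]; c,s=np.cos(y),np.sin(y)
    return np.round([c*d[0]+s*d[1], s*d[0]-c*d[1], -d[2]],4)
E
python3 - <<'E'
from h import *
o=robot.get_obs(); print(o["tool_pos"],o["ee_rot"],o["width"])
hg=np.array([.715,.262,0]);ax=np.array([.992,-.124,0])
for t in(.69,.55,.4,.25,.15,.08,.03,0):
    r=.125;p=hg+ax*(-r*np.cos(t)+.02*np.sin(t))+[0,0,.05+r*np.sin(t)+.02*np.cos(t)]; print(t,p.round(4),rel(p))
s=robot.snapshot("wrist"); cv2.imwrite("pics/w1.png",s["color"]); E=np.array(s["extrinsics"]);print(-E[:3,:3].T@E[:3,3],E[2,:3])
E
```

```text
time: 1.63
tool_pos: [0.6281, 0.2724, 0.2051]
ee_rot: [-3.141, -0.001, 2.728]
wrist_force: [-1.0, 0.8, 0.0]
width: 0.0004
finger_force: 0.0
[0.62807732 0.2724432  0.20511138] [-3.14149883e+00 -1.20812890e-03  2.72779631e+00] 0.00041603974597148797
0.69 [0.632  0.2724 0.145 ] [-0.0036  0.0015  0.0601]
0.55 [0.6197 0.2739 0.1324] [ 0.0083 -0.002   0.0727]
0.4 [0.6085 0.2753 0.1171] [ 0.0191 -0.0052  0.088 ]
0.25 [0.5998 0.2764 0.1003] [ 0.0275 -0.0078  0.1048]
0.15 [0.5954 0.277  0.0885] [ 0.0318 -0.009   0.1167]
0.08 [0.593  0.2773 0.0799] [ 0.0341 -0.0097  0.1252]
0.03 [0.5917 0.2774 0.0737] [ 0.0354 -0.0101  0.1314]
0 [0.591  0.2775 0.07  ] [ 0.036  -0.0103  0.1351]
[0.56009059 0.30153572 0.38414886] [ 0.23285007 -0.10308906 -0.96703335]
```

View pics/w1.png

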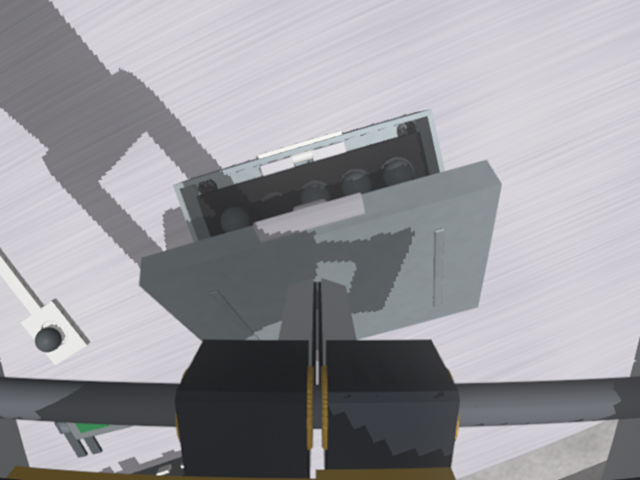

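The wrist view shows the closed fingers at (318,285), over the middle of the lid along y, a short way behind its front edge. I'll follow the arc down.

```bash
python3 nudge.py '0 -.0018 .0007 .027 0;0 -.0018 .0008 .027 0;0 .004 -.001 .009 0;0 .004 -.001 .0055 0;0 .004 -.001 .0055 0;0 .0054 -.0016 .0077 0;0 .0054 -.0016 .0077 0;0 .0042 -.0013 .0084 0;0 .0042 -.0013 .0084 0;0 .0043 -.0012 .0119 0;0 0 0 0 0'; python3 nudge.py '0 .0023 -.0007 .0045 0;0 0 0 .003 0;0 0 0 .003 0;0 0 0 0 0'
```

```text
time: 2.6
tool_pos: [0.5935, 0.2774, 0.0853]
ee_rot: [-3.139, -0.003, 2.729]
wrist_force: [-0.6, 0.6, -1.0]
width: 0.0004
finger_force: 0.0
time: 2.93
tool_pos: [0.5929, 0.2778, 0.0786]
ee_rot: [3.141, -0.001, 2.728]
wrist_force: [-3.5, -0.9, 5.6]
width: 0.0006
finger_force: 2.4
```

```bash
python3 nudge.py '0 0 0 .002 0;0 0 0 .002 0;0 0 0 .002 0;0 0 0 0 0'; python3 nudge.py '0 0 0 .002 0;0 0 0 .002 0;0 0 0 .001 0;0 0 0 0 0'
```

```text
time: 3.27
tool_pos: [0.5935, 0.2775, 0.0704]
ee_rot: [-3.142, -0.0, 2.728]
wrist_force: [0.1, 0.7, -1.3]
width: 0.0002
finger_force: 0.0
time: 3.6
tool_pos: [0.5937, 0.2775, 0.0701]
ee_rot: [3.14, 0.001, 2.728]
wrist_force: [-7.0, -2.3, 13.8]
width: 0.0006
finger_force: 7.0
```

The lid snapped: force fell to zero at z=0.0704, then it was hard against the shut lid. I'll raise and turn toward the tray's axis.

```bash
python3 nudge.py '0 0 0 -.03 0;0 0 0 -.035 0;0 0 0 -.035 .12;0 0 0 -.035 .125;.06 0 0 0 .125;.06 0 0 0 .125;.06 0 0 0 .125;.06 0 0 0 .125;.06 0 0 0 .125;.06 0 0 0 .125;.06 0 0 0 .125;.06 0 0 0 .125;.06 0 0 0 .125;.06 0 0 0 .125;.06 0 0 0 .125;.06 0 0 0 .125;.06 0 0 0 .125;.06 0 0 0 .125;.06 0 0 0 .125;.06 0 0 0 .125'; python3 nudge.py '.06 0 0 0 .125;.06 0 0 0 .125;.06 0 0 0 .12;.06 0 0 0 0'
python3 - <<'E'
from h import *
o=robot.get_obs(); print(o["tool_pos"],o["ee_rot"],o["joint_positions"]); print(rel([.40,-.045,.20]))
E
```

```text
time: 5.27
tool_pos: [0.5936, 0.2774, 0.2003]
ee_rot: [-3.142, 0.0, 0.476]
wrist_force: [0.7, 0.1, 0.4]
width: 0.06
finger_force: 0.0
time: 5.6
tool_pos: [0.5936, 0.2774, 0.2003]
ee_rot: [3.141, 0.0, 0.111]
wrist_force: [-0.8, 0.6, 0.2]
width: 0.0599
finger_force: 0.0
[0.59361158 0.27742144 0.20030505] [3.14146128e+00 4.77265926e-04 1.10724066e-01] [ 3.50703136e-01  3.26093584e-01  1.09886247e+00 -1.43264921e-05
  1.71713141e+00  1.81077328e+00]
[-0.2281  0.2991  0.0003]
```

```bash
python3 nudge.py '.06 -.0228 .03 0 0;.06 -.0228 .03 0 0;.06 -.0228 .03 0 0;.06 -.0228 .03 0 0;.06 -.0228 .03 0 0;.06 -.0228 .03 0 0;.06 -.0228 .03 0 0;.06 -.0228 .03 0 0;.06 -.0228 .03 0 0;.06 -.0228 .029 0 0;.06 0 0 0 0;.06 0 0 0 0'
python3 - <<'E'
from h import *
s=robot.snapshot("wrist"); cv2.imwrite("pics/w2.png",s["color"]); t=robot.snapshot("top"); c=t["color"][140:260,130:530]
s2=robot.snapshot("scene")
cv2.imwrite("pics/t2.png",np.vstack([cv2.resize(c,None,fx=2,fy=2),cv2.resize(s2["color"][180:340,100:520][:,:400],None,fx=2,fy=2)]))
E
```

```text
time: 6.6
tool_pos: [0.4002, -0.0465, 0.2011]
ee_rot: [3.142, -0.001, 0.111]
wrist_force: [0.6, -0.1, 0.2]
width: 0.06
finger_force: 0.0
```

View pics/w2.png

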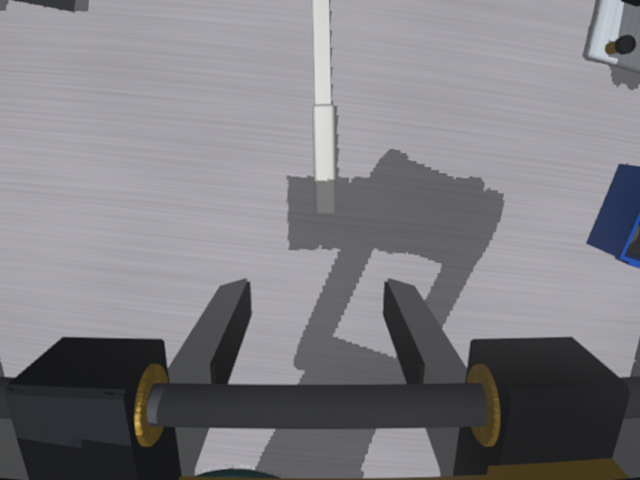

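View pics/t2.png

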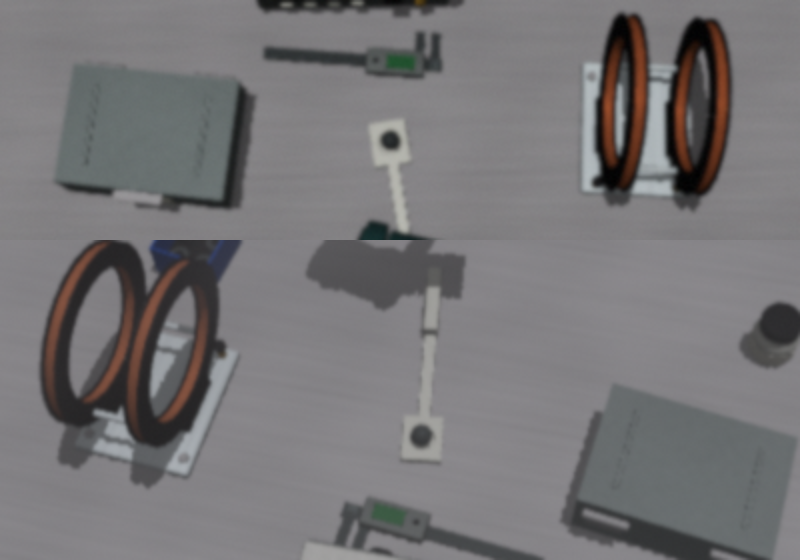

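The composite shows the lid fully shut. The wrist view shows the handle from its front step at (324,105) to its back end at (325,213).

```bash
python3 - <<'E'
from h import *
np.set_printoptions(precision=4,suppress=True)
w=robot.snapshot("wrist");S=robot.snapshot("scene")
c=w["color"].astype(int)
for y in(20,60,100,110,130,160,185,200,208): 
    r=c[y,290:360].mean(1); d=np.diff(cv2.GaussianBlur(r.reshape(1,-1),(5,1),0)[0]); print(y,290+d.argmax(),290+d.argmin(),c[y,[300,318,324,330,345]].mean(1).round())
col=c[80:240,322:327].mean((1,2)); d=np.diff(col); print("rows",[(80+i,d[i].round()) for i in np.argsort(-abs(d))[:6]])
for n,a,b in(("front",(324,105),(315,226)),("back",(325.5,213),(317,194.2))):
    print(n,*tri((w,*a),(S,*b)),plane(w,*a,.022),plane(S,*b,.022))
E
```

```text
20 316 332 [170. 215. 212. 211. 168.]
60 317 332 [163. 210. 215. 214. 167.]
100 317 333 [166. 195. 218. 216. 168.]
110 339 335 [165. 211. 218. 214. 168.]
130 339 336 [164. 202. 217. 214. 167.]
160 340 336 [167. 188. 216. 213. 167.]
185 318 336 [106. 106. 121. 121. 103.]
200 318 335 [104. 102. 120. 120. 105.]
208 318 336 [103. 101. 120. 120. 100.]
rows [(np.int64(179), np.float64(-46.0)), (np.int64(178), np.float64(-38.0)), (np.int64(104), np.float64(-30.0)), (np.int64(105), np.float64(-28.0)), (np.int64(107), np.float64(26.0)), (np.int64(106), np.float64(23.0))]
front [ 0.4946 -0.041   0.0154] 0.0006468564459948308 [ 0.4941 -0.0403  0.022 ] [ 0.4987 -0.0408  0.022 ]
back [ 0.4059 -0.0534  0.0211] 0.0013085341559620736 [ 0.4058 -0.0521  0.022 ] [ 0.4067 -0.0546  0.022 ]
```

Handle middle measured at (0.450, -0.046), top z about 0.02, length about 89 mm (92 expected), yaw about 0.13. It lies 186.6 mm from the ball (185 expected). I'll go there.

```bash
python3 nudge.py '.06 0 0 0 -.0195;.06 0 0 0 0'; python3 - <<'E'
from h import *
print(rel([.450,-.0463,.004]),robot.get_obs()["ee_rot"])
E
```

```text
time: 7.02
tool_pos: [0.4009, -0.0444, 0.2007]
ee_rot: [-3.141, 0.0, 0.136]
wrist_force: [0.6, -0.7, 0.3]
width: 0.0598
finger_force: 0.0
[0.0484 0.0085 0.1967] [-3.14126065e+00  3.97227304e-04  1.35620960e-01]
```

```bash
python3 nudge.py '.06 .02 .004 0 0;.06 .02 .004 .02 0;.06 .0085 .0005 .035 0;.06 0 0 .035 0;.06 0 0 .035 0;.06 0 0 .025 0;.06 0 0 0 0;.06 0 0 0 0'; python3 - <<'E'
from h import *
o=robot.get_obs();print(rel([.450,-.0463,.004]),o["ee_rot"],o["tool_pos"])
w=robot.snapshot("wrist");cv2.imwrite("pics/w3.png",w["color"])
E
```

```text
time: 7.68
tool_pos: [0.4488, -0.0466, 0.0498]
ee_rot: [-3.14, 0.003, 0.133]
wrist_force: [-0.2, 0.3, 0.4]
width: 0.0598
finger_force: 0.0
[ 0.0012 -0.0002  0.0458] [-3.14019442  0.00338118  0.1332913 ] [ 0.44881669 -0.0466309   0.04977006]
```

View pics/w3.png

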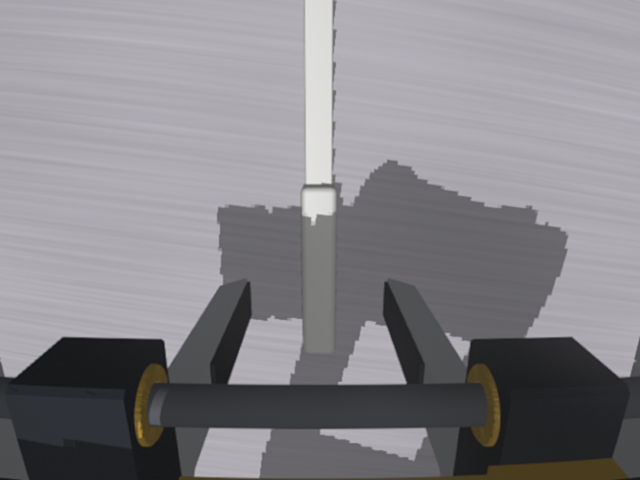

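The handle (302–335 px wide, rows 185–352) is upright in the image and centred between the fingertips (250 and 385). I'll descend and grip.

```bash
python3 nudge.py '.06 .001 0 .02 0;.06 0 0 .016 0;.06 0 0 .009 0;.06 0 0 0 0;.03 0 0 0 0;.022 0 0 0 0;.01 0 0 0 0;0 0 0 0 0;0 0 0 0 0;0 0 0 0 0;0 0 0 0 0;0 0 0 0 0'
```

```text
time: 8.73
tool_pos: [0.4509, -0.0472, 0.0061]
ee_rot: [3.142, -0.0, 0.132]
wrist_force: [0.7, -0.3, 0.9]
width: 0.0177
finger_force: 30.0
```

```bash
python3 nudge.py '0 0 0 -.002 0;0 0 0 -.004 0;0 0 0 -.006 0;0 0 0 -.008 0;0 0 0 -.01 0;0 0 0 -.01 0;0 0 0 -.01 0;0 0 0 -.01 0;0 0 0 -.01 0;0 0 0 -.01 0;0 0 0 -.01 0;0 0 0 -.01 0;0 0 0 -.008 0;0 0 0 -.005 0;0 0 0 -.003 0;0 0 0 -.0015 0;0 0 0 0 0;0 0 0 0 0;0 0 0 0 0'; python3 - <<'E'
from h import *
S=robot.snapshot("scene");T=robot.snapshot("top");w=robot.snapshot("wrist")
im=np.hstack([cv2.resize(T["color"][150:270,270:370],None,fx=4,fy=4),cv2.resize(S["color"][200:320,260:360],None,fx=4,fy=4)])
cv2.imwrite("pics/l1.png",im)
o=robot.get_obs();print(o["tool_pos"],o["ee_rot"],o["wrist_force"],o["wrist_torque"],o["width"])
for n,s,(x0,y0,x1,y1) in(("T",T,(290,160,350,260)),("S",S,(270,200,345,320))):
    c=s["color"][y0:y1,x0:x1]
    dk=(c.max(2)<75).astype(np.uint8);k,l,st,ce=cv2.connectedComponentsWithStats(dk)
    print(n,"dark",[(st[i]+[x0,y0,0,0,0],ce[i]+[x0,y0]) for i in range(1,k) if st[i][4]>15])
E
```

```text
time: 10.32
tool_pos: [0.4504, -0.0471, 0.1227]
ee_rot: [-3.141, 0.001, 0.132]
wrist_force: [-1.0, -0.9, -0.9]
width: 0.0176
finger_force: 30.0
[ 0.45050663 -0.04709167  0.12290677] [-3.14119793e+00  8.32519894e-04  1.32263972e-01] [-0.30372147  0.05379419 -1.74717835] [-0.07910314  0.3050999  -0.02092344] 0.017848207295373876
T dark [(array([338, 160,   4,   6,  22]), array([339.5, 162.5])), (array([341, 160,   9,  15,  85]), array([345.68235294, 168.94117647])), (array([290, 166,  24,   7, 126]), array([301.28571429, 169.07142857])), (array([316, 176,  25,   3,  42]), array([328.4047619, 176.9047619])), (array([321, 195,   9,   9,  70]), array([325.07142857, 199.15714286])), (array([ 304,  201,   46,   59, 1220]), array([327.8204918, 241.3      ]))]
S dark [(array([305, 249,  10,   9,  76]), array([309.5, 253. ]))]
```

View pics/l1.png

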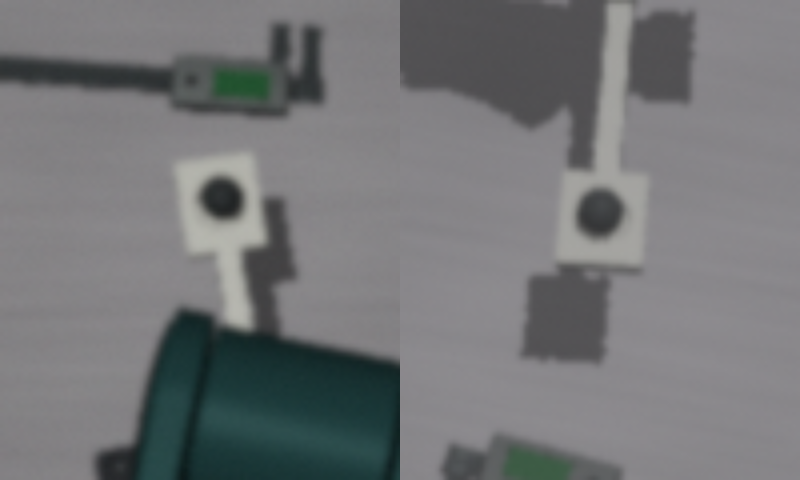

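Ball still sits inside its pocket, at T(325,199) and S(309.5,253); the pan is square in both views. Next: pan tilt from its corners and the coil from rings and base.

```bash
python3 - <<'E'
from h import *
np.set_printoptions(precision=4,suppress=True)
S=robot.snapshot("scene");T=robot.snapshot("top")
print("ball",*tri((T,325.1,199.2),(S,309.5,253)))
t=lambda x,y:(T,270+x/4-.4,150+y/4-.4); s=lambda x,y:(S,260+(x-400)/4-.4,200+y/4-.4)
for n,a,b in(("far+y",t(175,162),s(641,268)),("far-y",t(252,152),s(556,262)),("near-y",t(268,245),s(562,172)),("near+y",t(190,255),s(648,177))): print(n,*tri(a,b))
print("base near+y",*tri((T,421.3,235.8),(S,218.8,234.8)),"far+y",*tri((T,421.3,171.5),(S,193.8,297.3)))
print("rings -y",*tri((T,479,194),(S,147.2,225.7)),"+y",*tri((T,441,192),(S,186.2,235.5)))
# silhouettes in top: ellipse fit of each ring's contour
c=T["color"];h=cv2.cvtColor(c,cv2.COLOR_BGR2HSV)
for n,s_,R in(("T",T,[(424,140,459,245),(459,140,500,245)]),):
  for x0,y0,x1,y1 in R:
    hh=h[y0:y1,x0:x1];v=c[y0:y1,x0:x1].max(2);o=((hh[...,0]<16)&(hh[...,1]>90)&(v>60))
    m=(o|(v<45)).astype(np.uint8);k,l,st,_=cv2.connectedComponentsWithStats(m);i=1+np.argmax(st[1:,4])
    ct=max(cv2.findContours((l==i).astype(np.uint8),0,1)[0],key=cv2.contourArea); print(n,st[i]+[x0,y0,0,0,0],cv2.fitEllipse(cv2.convexHull(ct)+[x0,y0]))
# predicted ring projections for a check
a=np.linspace(0,2*np.pi,60)
for C,yaw in(((.6425,-.3345),-.056),):
  for y in(-.045,.045):
    P=[]
    for r in(.104,):
      for yy in(y-.009,y+.009):
        X=r*np.cos(a);Z=.135+r*np.sin(a);P+=list(np.c_[C[0]+np.cos(yaw)*X-np.sin(yaw)*yy,C[1]+np.sin(yaw)*X+np.cos(yaw)*yy,Z])
    for n,s_ in(("T",T),("S",S)): q=project(s_,P);print(y,n,q.min(0),q.max(0))
E
```

```text
ball [ 0.6341 -0.0226  0.133 ] 0.00200253769496832
far+y [0.658  0.0043 0.1259] 0.0017490747361396906
far-y [ 0.6631 -0.0404  0.1254] 0.0017005403294927685
near-y [ 0.6081 -0.0487  0.1241] 0.0021768405490927203
near+y [ 0.6028 -0.0031  0.1255] 0.0015503121571317244
base near+y [ 0.564  -0.2611  0.0141] 0.001504790347504331 far+y [ 0.7316 -0.2712  0.0101] 0.001447889664129675
rings -y [ 0.6395 -0.3812  0.1355] 0.0027314591601278375 +y [ 0.6457 -0.2912  0.1344] 0.0021790970944766583
T [ 427  147   27   89 1344] ((439.9245910644531, 193.89891052246094), (25.078144073486328, 97.94044494628906), 5.295803546905518)
T [ 464  149   31   89 1538] ((478.7540588378906, 193.9029998779297), (30.137788772583008, 92.0545883178711), 4.322116374969482)
-0.045 T [464.4477 148.3908] [496.7312 238.4267]
-0.045 S [121.1325 178.4811] [173.6304 273.9333]
0.045 T [429.0428 146.6296] [455.5897 237.1341]
0.045 S [162.5989 187.1299] [210.1929 283.4535]
```

The pan is level: corner tops 0.124–0.126 against 0.125 expected, ball z 0.133. The coil centre agrees from rings and base at about (0.643, -0.3355), z 0.135, yaw -0.063. I'll retreat smoothly to a pre-pose in front of the gap.

```bash
python3 nudge.py '0 -.0024 .003 0 0;0 -.0049 .006 0 0;0 -.0073 .009 0 0;0 -.0098 .0121 0 0;0 -.0122 .0151 0 0;0 -.0122 .0151 0 0;0 -.0122 .0151 0 0;0 -.0122 .0151 0 0;0 -.0122 .0151 0 0;0 -.0122 .0151 0 0;0 -.0122 .0151 0 0;0 -.0122 .0151 0 0;0 -.0122 .0151 0 0;0 -.0122 .0151 0 0;0 -.0122 .0151 0 0;0 -.0122 .0151 0 0;0 -.0098 .0121 0 0;0 -.0073 .009 0 0;0 -.0049 .006 0 0;0 -.0024 .003 0 0'; python3 nudge.py '0 0 0 0 .005;0 0 0 0 .01;0 0 0 0 .015;0 0 0 0 .02;0 0 0 0 .02;0 0 0 0 .02;0 0 0 0 .02;0 0 0 0 .02;0 0 0 0 .02;0 0 0 0 .02;0 0 0 0 .013;0 0 0 0 .008;0 0 0 0 .004;0 0 0 0 0;0 0 0 0 0'; python3 - <<'E'
from h import *
np.set_printoptions(precision=4,suppress=True)
o=robot.get_obs();print(o["tool_pos"],o["ee_rot"],rel([.4584,-.324,.1236]))
S=robot.snapshot("scene");T=robot.snapshot("top")
cv2.imwrite("pics/p1.png",np.hstack([cv2.resize(T["color"][140:290,400:500],None,fx=4,fy=4),cv2.resize(S["color"][150:300,100:200],None,fx=4,fy=4)]))
E
```

```text
time: 12.23
tool_pos: [0.2882, -0.3131, 0.1234]
ee_rot: [3.141, 0.0, 0.131]
wrist_force: [-0.1, -0.4, -0.9]
width: 0.0175
finger_force: 30.0
time: 13.48
tool_pos: [0.2891, -0.3122, 0.1233]
ee_rot: [-3.141, -0.0, -0.063]
wrist_force: [0.1, -0.5, -1.1]
width: 0.0179
finger_force: 30.0
[ 0.2891 -0.3122  0.1233] [-3.1415 -0.     -0.0628] [ 0.1697  0.0012 -0.0003]
```

View pics/p1.png

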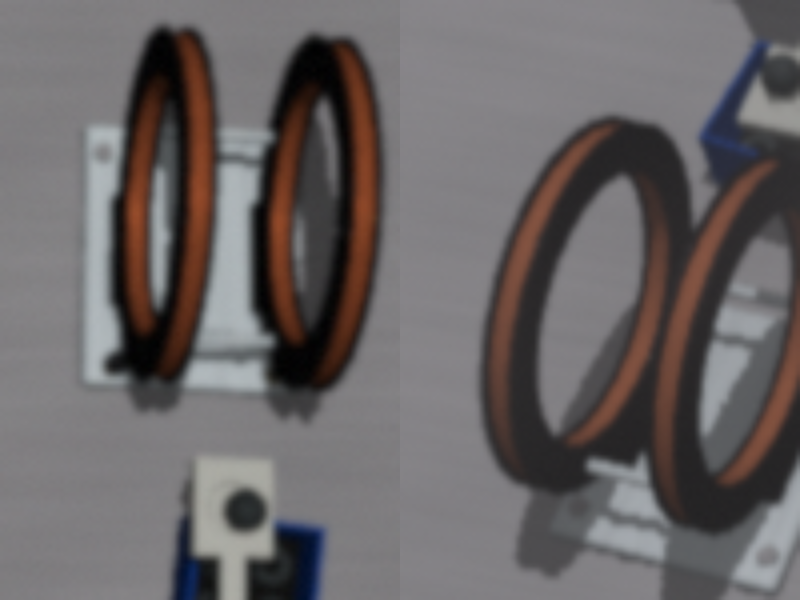

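In the top tile the pan lines up with the gap and the ball is in its pocket, rolled a little to the -y side. I'll slide straight in.

```bash
python3 nudge.py '0 .002 .0001 0 0;0 .004 .0001 0 0;0 .006 .0001 0 0;0 .008 .0001 0 0;0 .01 .0001 0 0;0 .012 .0001 0 0;0 .013 .0001 0 0;0 .013 .0001 0 0;0 .013 .0001 0 0;0 .013 .0001 0 0;0 .013 .0001 0 0;0 .013 .0001 0 0;0 .012 0 0 0;0 .011 0 0 0;0 .009 0 0 0;0 .007 0 0 0;0 .005 0 0 0;0 .003 0 0 0;0 .0017 0 0 0;0 .001 0 0 0'; python3 nudge.py '0 0 0 0 0;0 0 0 0 0;0 0 0 0 0;0 0 0 0 0;0 0 0 0 0;0 0 0 0 0'; python3 - <<'E'
from h import *
np.set_printoptions(precision=4,suppress=True)
o=robot.get_obs();print(o["tool_pos"],o["ee_rot"],rel([.4584,-.324,.1236]))
S=robot.snapshot("scene");T=robot.snapshot("top")
cv2.imwrite("pics/f1.png",np.hstack([cv2.resize(T["color"][140:260,415:505],None,fx=4,fy=4),cv2.resize(S["color"][170:290,110:220],None,fx=4,fy=4)]))
E
```

```text
time: 15.25
tool_pos: [0.4584, -0.324, 0.1234]
ee_rot: [-3.141, 0.0, -0.063]
wrist_force: [-0.7, 0.2, -1.8]
width: 0.018
finger_force: 30.0
time: 15.75
tool_pos: [0.4583, -0.324, 0.1234]
ee_rot: [-3.142, -0.0, -0.063]
wrist_force: [0.5, -0.5, -1.6]
width: 0.0177
finger_force: 30.0
[ 0.4583 -0.324   0.1234] [-3.1416 -0.0001 -0.0629] [ 0.0001 -0.     -0.0002]
```

View pics/f1.png

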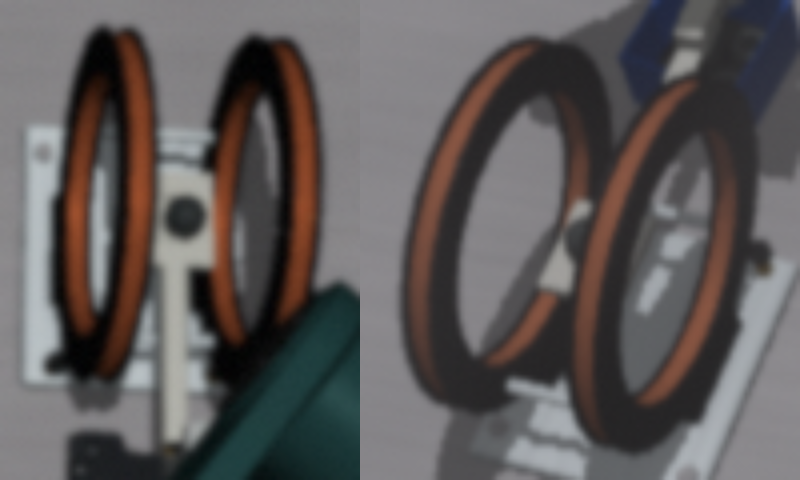

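The ball sits in the pocket between the rings, at T≈(461,194), with neither pan edge visibly touching. I'll check numerically.

```bash
python3 - <<'E'
from h import *
np.set_printoptions(precision=4,suppress=True)
T=robot.snapshot("top");S=robot.snapshot("scene")
x0,y0=452,183;c=T["color"][y0:y0+22,x0:x0+18];k,l,st,ce=cv2.connectedComponentsWithStats((c.max(2)<75).astype(np.uint8))
b=[(st[i],ce[i]+[x0,y0]) for i in range(1,k) if st[i][4]>15];print(b)
for _,p in b: print("ball",plane(T,*p,.1345))
C=np.array([.643,-.3355]);a=-.063;ax=np.array([np.cos(a),np.sin(a)]);ay=np.array([-ax[1],ax[0]])
L=lambda p:np.array([(p[:2]-C)@ax,(p[:2]-C)@ay])
print("ball in coil",[L(plane(T,*p,.1345)) for _,p in b])
q=T["color"].astype(int)
for v in(186,190,204): print(v,q[v,450:472].max(1), q[v,450:472].min(1))
e=np.argwhere(1>0)
print("pan left edge",L(plane(T,454.3,195,.1247)), "neck edges",L(plane(T,415+162/4,140+300/4,.1247)),L(plane(T,415+187/4,140+300/4,.1247)))
P=np.array([.4583,-.324])+.185*np.array([np.cos(-.063),np.sin(-.063)]);print("pocket by kinematics",L(P))
E
```

```text
[(array([ 5,  7,  9,  9, 69], dtype=int32), array([460.8116, 193.8986]))]
ball [ 0.6399 -0.3354  0.1345]
ball in coil [array([-0.0031, -0.0001])]
186 [146 134 107  82 103 142 165 172 173 172 172 172 171 172 173 171 169 153
 122 120 128 125] [ 42  38  34  53  96 136 159 164 166 164 165 166 165 165 166 166 163 144
  93  50  39  36]
190 [148 135 106  83 108 138 132 103  71  57  51  49  54  62  85 121 152 161
 149 143 139 129] [ 42  40  35  57 102 132 126  99  68  54  47  45  50  60  81 116 144 142
  99  57  42  38]
204 [105  78  73 113 152 168 174 174 175 175 172 173 171 170 170 171 171 168
 157 143 134 117] [ 31  33  60 108 145 161 166 166 168 166 165 166 164 163 163 163 163 152
 115  70  44  36]
pan left edge [-0.0039  0.013 ] neck edges [-0.0515  0.0104] [-0.0508 -0.0044]
pocket by kinematics [-0.0001 -0.0002]
```

The ball is within about 3 mm of the coil centre. The pan has about 10 mm of clearance on each side, and nothing is pressing on the arm. Handing in.

```bash
python3 -c "
from bench import robot
print(robot.close_job())"
```

```text
the job is handed in; nothing more can be done
None
```

The case lid is snapped shut, and the tray is held level with the ball in its pocket, about 3 mm from the coil centre by camera and clear of both rings; the job is handed in.

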